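Inch the welding wire with the ball-topped jog lever

ROBOT

A 7-joint arm with a two-finger parallel gripper is mounted at the origin on the work surface. World frame = base frame: x ahead of the robot, y to its left, z up, the work surface at z = 0. Lengths are in m, angles in rad, forces in N, time in s.
With the tool pointing down it reaches from about 0.425 to 0.925 m from the base axis. Payload 6.8 kg.
Tool frame: the origin (TCP) lies at the very end of the fingers, on their centre line; the grasp point (between the pads) lies 19 mm behind it; z points along the fingers, y is the line along which they close (so a half turn about z gives the same grasp; the last joint's range is limited). The gripper opens to 85 mm and grips with 20 to 120 N. Pads are 22 mm wide; open, the fingers measure 114 mm over their backs; the gripper's body (76 mm by 85 mm) begins 54 mm behind the grasp point. The pads swing forward as they close: fully open they stand 13 mm farther back than shut.
Start: joints at [1.034, 0.477, 0.022, 1.555, -0.011, 1.109, -0.083], TCP at [0.281, -0.614, 0.208] pointing down, gripper open.
Joint ranges: [-2.96, 2.96], [-0.34, 2.1], [-1.41, 1.46], [0.24, 2.44], [-1.37, 4.51], [0.17, 1.92], [-2.96, 2.96]. Speed limits (rad/s): [2.39, 2.39, 3.14, 3.14, 3.14, 3.14, 3.14].

INTERFACE

Orientations are given as a unit quaternion [w, x, y, z].
In Python, from station import get_obs, read_camera, hand_in gives the robot as it stands.
- The arm moves only by the tool arm_command, never from a script. Its argument "commands" is one flat list of numbers, 7 for each row, row after row: the shift along the tool's x, y, z in m, then the turn, a rotation vector about the tool's x, y, z in degrees, then the opening, from 0 (shut) to 1 (fully open). In form: [tx, ty, tz, rx, ry, rz, fingers, tx, ty, tz, rx, ry, rz, fingers, ...]. A call has 1 to 8 rows; each row is the pose to reach, as a shift and turn from the pose commanded when the call began, along the tool's axes at that moment; what a row does not reach only later rows make up. A row lasts 1/10 s, in which the tool goes at most 50 mm and 8.59 degrees, less where a joint would pass 70% of its speed; a pose out of reach is approached as far as the arm can. A call with a gripper value outside its range is refused whole. The fingers move at their own pace and stop on an object; "force" is the grip in N (left out, the last holds). Time passes only in rows, so rows that repeat a pose let the fingers close. It gives the time, the measured TCP pose, the force, the opening and the grip force at its end, in the units of the state.
- get_obs(): the state, without advancing time (a new reading comes with each control period).
- read_camera(name): name is "side" or "top"; returns a dict with "img" (400x640x3 uint8, red, green, blue), "camera_matrix" (3x3 intrinsics, pixels), "k1" (the pictures are not rectified: a ray, as slopes to the right and down, at radius r is drawn at 1 + k1 r^2 times it, then the intrinsics apply), "pose" (4x4, takes a point from camera to world coordinates). Camera axes: x right, y down, z forward; pixel columns grow to the right and rows downward; lengths in m; the calibration is good to about 2 mm. A picture is of the moment at which its call begins. There is no depth.
- hand_in(): hands the job in; it is judged then, once.
The state is a dict: "t": time; "q": joint angles; "joint_vel": joint speeds; "joint_torque": joint torques, N m; "eef_pos": TCP position; "tool_rot": TCP orientation; "contact_force": force on the tool from outside, world axes, zero at the start; "torque": the same for the moment, N m; "gripper_width": opening from 0.0 (shut) to 1.0 (fully open); "grasp_force": force on a finger pad.
Only numpy, scipy, OpenCV 4.12 (cv2) and the standard library are available. Lean on these libraries where they do the work, as an engineer would, in place of code of your own. Each camera call takes 0.05 s, during which the arm holds its last target. There are 200 camera calls.

TASK

Two small grey control boxes stand on the welding bench, each with a spring-centred lever on top. On the wire-feed box, the one whose lever ends in a round ball, tilt the lever well over towards the end of the box with the brass socket, hold it there for at least a second to inch the wire forward, then let it spring back upright. Do not tilt it the other way, and leave the other box's lever, with the crossbar, alone.

Things in the scene. Friction and masses are not known exactly. Their poses are not given: they have to be found in the camera images.
- feed_box: Wire-feed box fixed to the bench: grey, 110 x 150 x 55 mm (x, y, z), turned any way round. A brass socket, 32 mm in diameter, sticks out 36 mm from its +y end, 30 mm above the bench; the other end is plain. The ball-topped lever stands at the centre of its top; upright, the ball's centre is 155 mm above the origin. Origin: centre of the underside, z up.
- ball_lever (a joint): Tilt (rad) of a 12 mm rod with a black ball, 34 mm in diameter, centred 100 mm above its pivot in the box top: 0 upright, positive towards the socket (box +y), stops at -0.5 and 0.5; well over is beyond about 0.25. A 0.8 Nm/rad spring recentres it: at 0.36 the ball is 35 mm aside, 6 mm lower, and pushes back with 3 N.
- gas_box: Gas-purge box fixed to the bench, left or right of the wire-feed box, at least 250 mm from it between centres: same box, socket, rod and axes, turned any way round, but its lever ends in a black crossbar, 64 mm long along the box's x axis, 18 mm thick, centred 155 mm above the bench. Origin: centre of the underside.
- bar_lever (a joint): Tilt (rad) of the crossbar lever: 0 upright, positive towards its own box's socket; same spring and stops. To be left alone.

How it is judged:
By the outcome, as a careful person would: the job done as asked, in the order asked, and still so for the second after the job is handed in, with the robot touching nothing.
It also fails if it takes over 34 s, if anything falls off the work surface, if the arm or the gripper's body presses on something with over 40 N, if the wrist force passes 120 N, or if a joint passes its speed limit or range.

## Working session

There is one attempt and no reset: what is moved stays moved. The work goes in short steps, Python scripts to look and compute and a tool call to move; the robot and the scene stay as the last step left them, time stands still between calls to the robot, and variables do not carry over. Pictures are saved under pics/ and viewed, at most 10 in all, crops included, and the job is handed in when it is done.

Besides the shell and the picture viewer there is one more tool, called after ">>>" by a JSON object that holds its "api" and its "payload". arm_command: Moves the arm, as the interface text tells. Its arguments: {"type":"object","properties":{"commands":{"type":"array","items":{"type":"number"}},"force":{"type":"number"}},"required":["commands"]}

```bash
mkdir -p pics; cat > h.py <<'E'
import numpy as np, cv2
from station import get_obs, read_camera, hand_in
def ray(c,u,v):
    K=c["camera_matrix"]; d=np.array([c["k1"],0,0,0,0],float)
    p=cv2.undistortPoints(np.array([[[u,v]]],float),np.array(K,float),d)[0,0]
    T=np.array(c["pose"]); return T[:3,3],T[:3,:3]@np.array([p[0],p[1],1.])
def onz(c,u,v,z):
    o,d=ray(c,u,v); return o+d*(z-o[2])/d[2]
def tri(c1,p1,c2,p2):
    o1,d1=ray(c1,*p1);o2,d2=ray(c2,*p2)
    s=np.linalg.lstsq(np.c_[d1,-d2],o2-o1,rcond=None)[0]
    a,b=o1+s[0]*d1,o2+s[1]*d2; return (a+b)/2,np.linalg.norm(a-b)
E
python3 - <<'E'
from h import *
import pickle
cs={}
for n in("side","top"):
    c=read_camera(n);cs[n]=c
    cv2.imwrite(f"pics/{n}0.png",c["img"][...,::-1])
    print(n,np.round(c["pose"],3).tolist(),c["k1"])
pickle.dump(cs,open("c0.pkl","wb"))
o=get_obs();print(o["t"],o["eef_pos"],o["tool_rot"],o["gripper_width"])
E
```

```text
side [[0.78, -0.31, 0.544, 0.202], [-0.626, -0.419, 0.658, -0.433], [0.024, -0.854, -0.52, 0.401], [0.0, 0.0, 0.0, 1.0]] -0.018893415127082487
top [[-0.003, -0.999, 0.038, 0.521], [-0.999, 0.005, 0.043, -0.013], [-0.043, -0.038, -0.998, 0.797], [0.0, 0.0, 0.0, 1.0]] -0.09597112522120001
0.1 [ 0.28043398 -0.61338083  0.20671508] [-7.86817134e-04  9.77099748e-01  2.12780201e-01 -2.22005914e-04] 1.0041767270627082
```

View pics/side0.png

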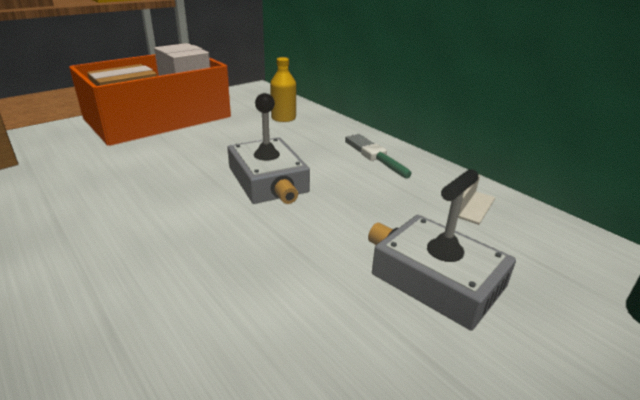

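View pics/top0.png

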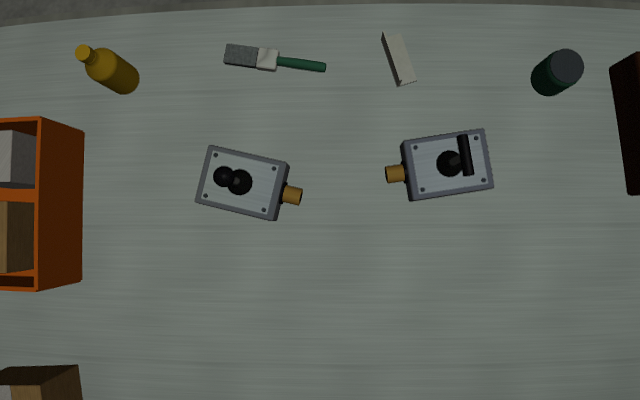

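The side view shows the ball lever at about (265,103), with its box's brass socket at (287,190). In the top view the ball is at about (223,176), its boot at (239,182) and its socket at (292,196). The crossbar box is to the right.

```bash
python3 - <<'E'
from h import *
import pickle
from scipy.spatial.transform import Rotation as R
cs=pickle.load(open("c0.pkl","rb"));t,s=cs["top"],cs["side"]
def blob(c,x0,y0,x1,y1,f):
    im=c["img"][y0:y1,x0:x1].astype(int);m=f(im).astype(np.uint8)
    n,l,st,ce=cv2.connectedComponentsWithStats(m);k=1+np.argmax(st[1:,4]);return ce[k]+[x0,y0],st[k]
brass=lambda i:(i[...,0]-i[...,2]>50)
dark=lambda i:i.max(2)<60
bs,st=blob(s,245,85,285,113,dark);print("ball side",bs,st)
im=cv2.cvtColor(t["img"],cv2.COLOR_RGB2GRAY)[160:200,205:260]
ci=cv2.HoughCircles(cv2.resize(im,None,fx=4,fy=4,interpolation=2),cv2.HOUGH_GRADIENT,1,30,param1=100,param2=15,minRadius=30,maxRadius=65)
print(ci[0][:4]/4+[205,160,0])
bt=ci[0][np.argmin(ci[0][:,0])][:2]/4+[205,160]
print("ball tri",tri(t,bt,s,bs), onz(t,*bt,.155))
sk,st=blob(t,275,180,310,210,brass);print("socket",sk,st,onz(t,*sk,.04))
# box top outline
g=t["img"].astype(int);roi=np.zeros(g.shape[:2],np.uint8)
light=((g[...,2]-g[...,1]>=3)).astype(np.uint8)
# plate: screws-corner pixels by eye
cor=np.array([[208,146],[289,163],[272,220],[195,201]],float)
P=np.array([onz(t,*p,.055) for p in cor]);print(P,P.mean(0),[np.linalg.norm(P[i]-P[(i+1)%4]) for i in range(4)])
d=(P[1]+P[2]-P[0]-P[3]);print("yaw dir",d/np.linalg.norm(d))
print("gasbar",onz(t,465,156,.155), onz(t,449,164,.06))
print(R.from_quat(np.roll(get_obs()["tool_rot"],-1)).as_matrix().round(3))
E
```

```text
ball side [264.55882353 102.80147059] [ 11   9  18  19 272]
[[239.625      182.375       12.625     ]
 [223.375      176.625       10.27499962]]
ball tri (array([0.58846813, 0.175593  , 0.15350927]), np.float64(0.001399111933798265)) [0.58888476 0.17475386 0.155     ]
socket [291.51012146 194.62753036] [  8   6  19  19 247] [0.5669064  0.08177389 0.04      ]
[[0.65578488 0.23324472 0.055     ]
 [0.62271873 0.08445811 0.055     ]
 [0.52091262 0.11492377 0.055     ]
 [0.55560991 0.2563893  0.055     ]] [0.58875653 0.17225397 0.055     ] [np.float64(0.15241661806799767), np.float64(0.10626683580752791), np.float64(0.14565849341277656), np.float64(0.10281389183823485)]
yaw dir [-0.2273503  -0.97381304  0.        ]
gasbar [ 0.61802389 -0.1998602   0.155     ] [ 0.61822427 -0.19884649  0.06      ]
[[ 0.909  0.416 -0.001]
 [ 0.416 -0.909  0.001]
 [-0.    -0.002 -1.   ]]
```

>>> {"api": "arm_command", "payload": {"commands": [0.01,-0.01,-0.03,0,0,0,0,0.038,-0.038,-0.06,0,0,0,0,0.066,-0.066,-0.07,0,0,0,0,0.094,-0.094,-0.07,0,0,0,0,0.122,-0.122,-0.07,0,0,0,0,0.15,-0.15,-0.07,0,0,0,0,0.178,-0.178,-0.07,0,0,0,0,0.206,-0.206,-0.07,0,0,0,0]}}

```text
t: 0.9
eef_pos: [0.3825, -0.3391, 0.2774]
tool_rot: [-0.0, 0.977, 0.213, -0.0]
contact_force: [0.4, -0.5, 0.4]
gripper_width: -0.003
grasp_force: 0.0
```

>>> {"api": "arm_command", "payload": {"commands": [0.028,-0.028,0,0,0,0,0,0.056,-0.056,0,0,0,0,0,0.084,-0.084,0,0,0,0,0,0.112,-0.112,0,0,0,0,0,0.14,-0.14,0,0,0,0,0,0.168,-0.168,0,0,0,0,0,0.196,-0.196,0,0,0,0,0,0.224,-0.224,0,0,0,0,0]}}

```text
t: 1.7
eef_pos: [0.493, -0.0426, 0.2774]
tool_rot: [0.0, 0.977, 0.213, -0.0]
contact_force: [0.4, 0.2, 0.4]
gripper_width: -0.001
grasp_force: 0.0
```

>>> {"api": "arm_command", "payload": {"commands": [0.028,-0.028,0,0,0,-8,0,0.056,-0.056,0,0,0,-16,0,0.084,-0.084,0,0,0,-24,0,0.112,-0.112,0,0,0,-32,0,0.14,-0.14,0,0,0,-40,0,0.168,-0.168,0,0,0,-48,0,0.196,-0.196,0,0,0,-52,0,0.221,-0.214,0,0,0,-52,0]}}

```text
t: 2.5
eef_pos: [0.6046, 0.2453, 0.2771]
tool_rot: [-0.001, 0.784, 0.621, -0.0]
contact_force: [0.1, -0.6, 0.5]
gripper_width: 0.001
grasp_force: 0.0
```

>>> {"api": "arm_command", "payload": {"commands": [0,0,0.03,0,0,0,0,0,0,0.065,0,0,0,0,0,0,0.1,0,0,0,0,0,0,0.13,0,0,0,0,0,0,0.142,0,0,0,0,0,0,0.142,0,0,0,0]}}

```text
t: 3.1
eef_pos: [0.6039, 0.2417, 0.1337]
tool_rot: [-0.0, 0.785, 0.62, -0.002]
contact_force: [0.2, -0.7, 1.1]
gripper_width: -0.001
grasp_force: 0.0
```

```bash
python3 - <<'E'
from h import *
o=get_obs();print(o["t"],o["eef_pos"],o["contact_force"])
a=read_camera("top")["img"][120:250,150:330];b=read_camera("side")["img"][60:190,180:360]
cv2.imwrite("pics/p1.png",cv2.resize(np.vstack([a,b]),None,fx=2.2,fy=2.2)[...,::-1])
E
```

```text
3.1 [0.60385167 0.24169238 0.13369957] [ 0.15628854 -0.69263043  1.09420153]
```

View pics/p1.png

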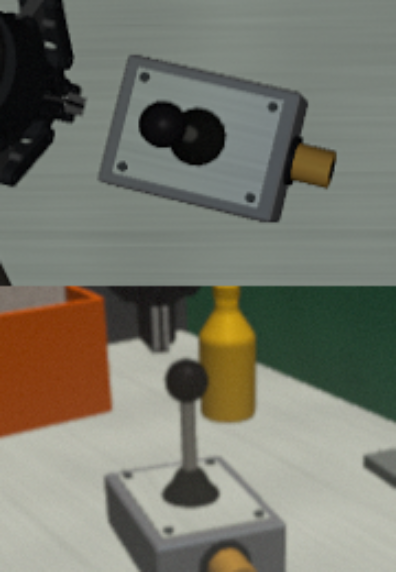

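The crops show the shut fingertips level with the ball and behind it, on the side away from the socket, with the lever upright. Next I push along tool -x.

>>> {"api": "arm_command", "payload": {"commands": [-0.015,0,0,0,0,0,0,-0.03,0,0,0,0,0,0,-0.038,0,0,0,0,0,0,-0.044,0,0,0,0,0,0,-0.05,0,0,0,0,0,0,-0.056,0,0,0,0,0,0,-0.062,0,0,0,0,0,0,-0.068,0,0,0,0,0,0]}}

```text
t: 4.0
eef_pos: [0.5895, 0.1766, 0.136]
tool_rot: [0.0, 0.785, 0.62, 0.001]
contact_force: [1.2, 1.3, 1.5]
gripper_width: -0.0
grasp_force: 1.3
```

>>> {"api": "arm_command", "payload": {"commands": [-0.006,0,0,0,0,0,0,-0.01,0,0,0,0,0,0,-0.011,0,0,0,0,0,0,-0.011,0,0,0,0,0,0]}}

```text
t: 4.4
eef_pos: [0.5863, 0.1656, 0.1354]
tool_rot: [-0.0, 0.785, 0.62, -0.0]
contact_force: [0.7, 2.0, 0.0]
gripper_width: -0.002
grasp_force: 0.9
```

```bash
python3 - <<'E'
from h import *
o=get_obs();print(o["t"],o["eef_pos"],o["contact_force"])
a=read_camera("top")["img"][120:250,150:330];b=read_camera("side")["img"][60:190,180:360]
cv2.imwrite("pics/p2.png",cv2.resize(np.vstack([a,b]),None,fx=2.2,fy=2.2)[...,::-1])
E
```

```text
4.4 [0.58633463 0.16561806 0.13537297] [0.66835721 2.01214886 0.01051375]
```

View pics/p2.png

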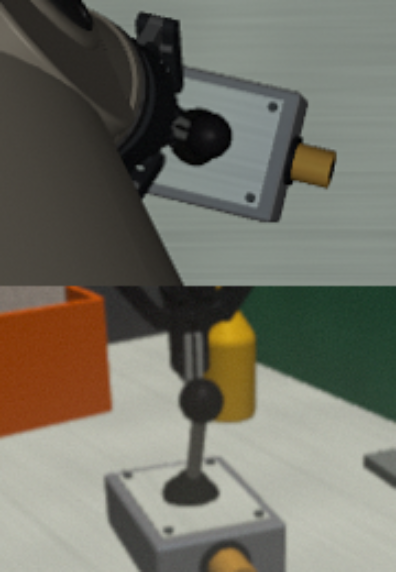

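The lever is tilted toward the socket and the ball is at about (271,112) in the side view. Force is only about 2 N, so I'll work out the tilt.

```bash
cat > tilt.py <<'E'
from h import *
def tilt():
    c=read_camera("side");m=(c["img"][90:135,250:300].max(2)<60).astype(np.uint8)
    m=cv2.morphologyEx(m,cv2.MORPH_OPEN,cv2.getStructuringElement(2,(9,9)))
    n,l,st,ce=cv2.connectedComponentsWithStats(m);print(st[1:].tolist())
    u=ce[1+np.argmax(st[1:,4])]+[250,90]
    o,d=ray(c,*u);s=np.array([-.228,-.974,0]);nn=np.array([-.974,.228,0]);b=np.array([.5885,.1752,.055])
    p=o+d*(nn@(b-o))/(nn@d);r=p-b;print(u,r@s,r[2],"tilt",np.arctan2(r@s,r[2]))
E
python3 -c "
from tilt import *
tilt();print(get_obs()['t'])"
```

```text
[[12, 12, 19, 20, 287]]
[271.05923345 111.48432056] 0.02840891232777872 0.0926936807442088 tilt 0.2973926044717118
4.55
```

>>> {"api": "arm_command", "payload": {"commands": [-0.005,0,0,0,0,0,0,-0.009,0,0,0,0,0,0,-0.009,0,0,0,0,0,0,-0.009,0,0,0,0,0,0,-0.009,0,0,0,0,0,0,-0.009,0,0,0,0,0,0,-0.009,0,0,0,0,0,0,-0.009,0,0,0,0,0,0]}}

```text
t: 5.35
eef_pos: [0.5845, 0.157, 0.1357]
tool_rot: [-0.0, 0.785, 0.62, 0.0]
contact_force: [-1.0, 2.1, 3.1]
gripper_width: -0.003
grasp_force: 1.6
```

```bash
python3 -c "
from tilt import *
tilt();o=get_obs();print(o['t'],o['eef_pos'],o['contact_force'])"
```

```text
[[14, 14, 18, 21, 285]]
[272.50877193 114.05964912] 0.03504895054644157 0.0904614881766076 tilt 0.36963742236480274
5.4 [0.58450383 0.15700661 0.13567985] [0.20964985 2.486958   3.73159925]
```

>>> {"api": "arm_command", "payload": {"commands": [0,0,0,0,0,0,0,0,0,0,0,0,0,0,0,0,0,0,0,0,0,0,0,0,0,0,0,0,0,0,0,0,0,0,0,0,0,0,0,0,0,0,0,0,0,0,0,0,0,0,0,0,0,0,0,0]}}

```text
t: 6.2
eef_pos: [0.5845, 0.1569, 0.1356]
tool_rot: [-0.0, 0.785, 0.62, -0.0]
contact_force: [-1.1, 1.9, 2.9]
gripper_width: -0.0
grasp_force: 1.8
```

```bash
python3 -c "
from tilt import *
tilt();o=get_obs();print(o['t'],o['eef_pos'],o['contact_force'])"
```

```text
[[14, 14, 18, 21, 284]]
[272.48239437 114.09859155] 0.03491758365843739 0.09034823713939832 tilt 0.3687951929641424
6.25 [0.58450686 0.1568401  0.1356084 ] [-2.1172215   2.63023539  2.81907918]
```

Tilt has held at about 0.37 for over 1.3 s. I'll back off slowly until the lever is upright, then clear it.

>>> {"api": "arm_command", "payload": {"commands": [0,0,0,0,0,0,0,0,0,0,0,0,0,0,0.004,0,0,0,0,0,0,0.009,0,0,0,0,0,0,0.014,0,0,0,0,0,0,0.019,0,0,0,0,0,0,0.023,0,0,0,0,0,0,0.027,0,0,0,0,0,0]}}

```text
t: 7.05
eef_pos: [0.5911, 0.1831, 0.1354]
tool_rot: [0.0, 0.785, 0.619, -0.0]
contact_force: [0.1, 0.3, 2.0]
gripper_width: -0.0
grasp_force: 0.9
```

>>> {"api": "arm_command", "payload": {"commands": [0.003,0,0,0,0,0,0,0.006,0,0,0,0,0,0,0.009,0,0,0,0,0,0,0.012,0,0,0,0,0,0,0.018,0,0,0,0,0,0,0.03,0,0,0,0,0,0,0.045,0,0,0,0,0,0,0.06,0,0,0,0,0,0]}}

```text
t: 7.85
eef_pos: [0.6049, 0.2432, 0.1357]
tool_rot: [-0.0, 0.785, 0.62, 0.0]
contact_force: [0.7, -0.8, -0.0]
gripper_width: 0.001
grasp_force: 0.0
```

>>> {"api": "arm_command", "payload": {"commands": [0,0,-0.03,0,0,0,0,0,0,-0.06,0,0,0,0,0,0,-0.09,0,0,0,0,0,0,-0.1,0,0,0,0,0,0,-0.1,0,0,0,0,0,0,-0.1,0,0,0,0]}}

```text
t: 8.45
eef_pos: [0.6042, 0.2416, 0.2343]
tool_rot: [-0.0, 0.785, 0.62, -0.001]
contact_force: [0.2, -1.1, -0.5]
gripper_width: -0.002
grasp_force: 0.0
```

```bash
python3 -c "
from tilt import *
tilt();o=get_obs();print(o['t'],o['eef_pos'],o['contact_force'])
cv2.imwrite('pics/p3.png',read_camera('side')['img'][...,::-1])"
```

```text
[[6, 4, 18, 19, 267]]
[264.68913858 102.77902622] -0.0021582958404522973 0.09801349103624571 tilt -0.02201683735692125
8.5 [0.603979   0.24128933 0.23381999] [0.67765674 0.03604954 0.45689443]
```

View pics/p3.png

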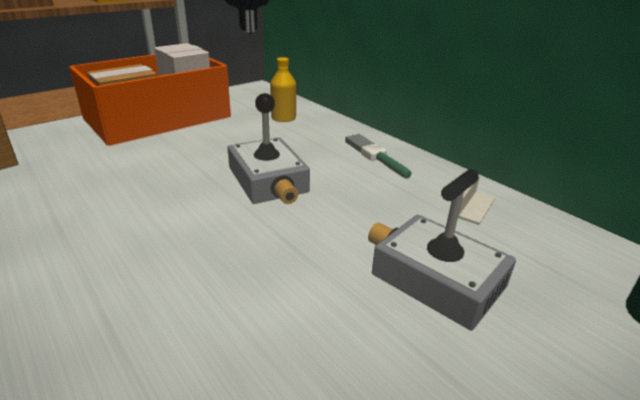

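The ball is back at (265,103), its starting pixel, so the lever is upright. The crossbar lever hasn't moved and the gripper is clear.

```bash
python3 -c "
from station import hand_in
print(hand_in())"
```

```text
the job is handed in; nothing more can be done
None
```

I tilted the ball lever to about 0.37 rad toward the brass socket, held it there for over a second, and let it return upright; the crossbar lever was not touched, and the job is handed in.

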